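Set the light gauge and hold the glass cell in its beam

TASK

On the light gauge, pull the sprung lamp carriage out along its rail by its handle post until its index rib lines up with the pointer clip on the base, and leave it there. Then take the tall glass cell out of its wooden stand, with the fingers on its two frosted faces only and never on the clear glass, and hold it upright in the light path between lamp and receiver, touching neither: clear faces square to the beam, the beam passing through the etched ring. Finish while still holding the cell there; leave the stand's short blank and the other things on the bench alone.

Things in the scene. Friction and masses are not known exactly. Their poses are not given: they have to be found in the camera images.
- gauge: Light gauge fixed to the bench: base 94 x 300 x 12 mm (y -160 to +140), steel rail on it (top at 22 mm) along y, fixed grey receiver head at the +y end, sliding grey lamp head on the -y side; heads 44 mm (x) by 40 mm (y), tops at 100 mm. Origin on the underside of the base below the beam; y along rail and beam, from lamp to receiver; z up. Beam at x = 0, z = 78 mm
- receiver_lens (a point): Middle of the lens face of the fixed receiver, at (0, 75, 78) mm in the gauge's frame; the face looks along the gauge's -y
- lamp_lens (a point): Middle of the lens face of the lamp, on the sliding carriage, 78 mm above the bench; looks along the gauge's +y at the receiver. At (0, 45, 78) mm in the gauge's frame when joint carriage = 0, moving to -y as it is pulled out
- carriage (a joint): Slide of the lamp carriage in m: 0 = fully in (30 mm between the lens faces), grows as the carriage is pulled out along the gauge's -y, end stop at 0.13. A light spring (12 N/m) pulls it back in, a brake of 4 N friction keeps it where it is left; moving it takes about 4 to 6 N
- handle (a point): Middle of the top of the carriage's black handle post, 99 mm above the bench: an upright post 18 mm (gauge's x) by 14 mm (gauge's y), free from z = 35 to 99 mm, centred 74 mm behind the lamp's lens face (gauge's -y) and 21 mm clear of the back of the lamp head
- index (a point): Foot of the thin steel index rib on the lamp head's -x side, moving with the carriage; its y (gauge's frame) is 26 mm behind the lamp's lens face. It must line up with the pointer along the gauge's y
- pointer: Small brass pointer clip, 12 x 14 x 13 mm with a thin upright fin across its middle, fixed on the gauge's base on the -x side of the rail at a place that differs each time. Origin: underside of the clip, on the fin's line (12 mm above the bench); axes parallel to the gauge's
- stand: Fixed wooden stand 70 x 130 x 20 mm with two square pockets 33 x 33 mm, 12 mm deep, at y = -30 and +30 mm; origin at the centre of its underside. One pocket holds the cell, the other the blank, either way round
- cell: Tall sample cell, loose, 0.12 kg, 30 x 30 x 98 mm (top 8 mm: black stopper), its foot 8 mm above the bench in the stand, axes parallel to the stand's. Origin: centre of its foot, z up. Two frosted faces (whitish plates 26 mm wide, 90 mm high, 3 mm proud of the glass) look along +x and -x, 30 mm apart; two clear faces look along +y and -y, 30 mm apart
- glass_core: The clear glass of the cell (24 x 30 x 90 mm), fixed in the cell, same origin and axes; fingers must not touch it
- ring (a point): Centre of the etched rings (20 mm across, one on each clear face), on the cell's axis 28 mm above its foot: the beam must pass through here
- blank: Short frosted blank, 30 x 30 x 55 mm, in the other pocket of the stand; leave it. Origin: centre of its foot
- screw_box: Clear plastic parts box 74 x 116 x 32 mm on the bench; bystander, origin under its centre
- oil_bottle: Small oil bottle 37 x 36 x 130 mm standing on the bench; bystander, origin under its centre
- pvc_tape_1: Roll of tape, 57 mm across and 18 mm high, lying on the bench; bystander, origin under its centre

How it is judged (in metres and radians):
On the way, in this order (a step that is already met when the one before it is completed fails the run):
1. the carriage's index is at the pointer, let go, the cell still in its stand (y of index in the frame of pointer between -0.006 and 0.006 m and contact force between the fingers and gauge below 0.1 N and distance of cell from where it was at the start of the episode below 0.015 m), for 0.2 s.
2. the cell is lifted clear of the stand by the fingers (height (world z) of cell above 0.035 m and contact force between the fingers and cell above 2 N and contact force between cell and stand below 0.1 N), for 0.2 s.
At the end, for the whole second after the job is handed in: Index within 6 mm of the pointer; cell held still by the fingers alone, ring within 9 mm sideways and in height of the beam, at least 17 mm from each lens face, square within 0.17 rad, upright within 0.15 rad; gauge untouched by cell and robot; blank within 20 mm of its start (y of index in the frame of pointer between -0.006 and 0.006 m and x of ring in the frame of gauge between -0.009 and 0.009 m and z of ring in the frame of gauge between 0.069 and 0.087 m and y of ring in the frame of receiver_lens below -0.017 m and y of ring in the frame of lamp_lens above 0.017 m and angle between the y axis of cell and the y axis of gauge, either way round below 0.17 rad and angle between cell's own z axis and vertical below 0.15 rad and linear speed of cell below 0.02 m/s and contact force between the fingers and cell above 2 N and contact force between each of cell, the arm and gauge below 0.1 N and distance of blank from where it was at the start of the episode below 0.02 m); the arm keeps its last pose, push and grip.
It fails at once if a finger presses on the clear glass (contact force between the fingers and glass_core above 0.5 N).
It fails at once if the cell knocks against the gauge (contact force between cell and gauge above 2 N).
It fails at once if the blank is pulled out or a bystander is shifted (distance of blank from where it was at the start of the episode above 0.02 m or distance of any of screw_box, oil_bottle, pvc_tape_1 from where it was at the start of the episode above 0.03 m).
It also fails if it takes over 58 s, if anything falls off the work surface, if the arm or the gripper's body presses on something with over 40 N, if the wrist force passes 120 N, or if a joint passes its speed limit or range.

ROBOT

A 6-joint arm with a two-finger parallel gripper is mounted at the origin on a cart in front of the work surface, level with it; the furniture and walls round the work are solid. World frame = base frame: x ahead of the robot, y to its left, z up, the work surface at z = 0. Lengths are in mm, angles in rad, forces in N, time in s.
With the tool pointing down it reaches from about 375 to 825 mm from the base axis. Payload 5.5 kg.
Tool frame: the origin (TCP) lies between the finger pads; the fingertips stand r.finger_overhang ahead of it and the grasp point (between the pads) is the TCP (r.finger_overhang is the distance from the TCP to the fingertips, in mm); z points along the fingers, y is the line along which they close (so a half turn about z gives the same grasp; the last joint's range is limited). The gripper opens to 85 mm and grips with 20 to 120 N. Pads are 22 mm wide; open, the fingers measure 114 mm over their backs; the gripper's body (76 mm by 85 mm) begins 54 mm behind the grasp point. The pads swing forward as they close: fully open they stand 13 mm farther back than shut.
Start: joints at [-1.32, 0.314, -0.047, 1.21, 0, 1.571], TCP at [148.904, -581.225, 250.299] pointing down, gripper open.
Joint ranges: [-2.67, 2.67], [-0.69, 1.73], [-1.03, 1.25], [-2.08, 2.16], [-1.42, 1.45], [-3.14, 3.14]. Speed limits (rad/s): [2.39, 2.39, 3.01, 3.14, 3.14, 3.14].

INTERFACE

Orientations are given as a unit quaternion [w, x, y, z].
In Python, from station import r, viewer, job_done gives the robot as it stands.
- The arm moves only by the tool apply_moves, never from a script. Its argument "commands" is a list of rows, each a list of 4 numbers: the shift along the tool's x, y, z in units of 50 mm (1.0 is 50 mm), then the turn about the tool's z in rad. In form: [[x, y, z, roll], ...]. A call has 1 to 10 rows; each row shifts and turns the commanded pose from where the row before left it, along the tool's axes as they then stand; what a row does not reach is not made up. A row lasts 1/10 s, in which the tool goes at most 50 mm and 8.59 degrees, less where a joint would pass 70% of its speed; a pose out of reach is approached as far as the arm can. A call is refused whole if a number of a shift passes 1 or a number of a turn 0.15, either way. A call with a gripper value outside its range is refused whole. "grip" is the opening, from -1 (shut) to 1 (fully open), so that 0 is half open, set as the call begins (left out, the last holds). The fingers move at their own pace and stop on an object; the grip force is fixed at half the most. Time passes only in rows, so rows that do not move let the fingers close. It gives the time, the measured TCP pose, the force, the opening and the grip force at its end, in the units of the state.
- r.read_state(): the state, without advancing time (a new reading comes with each control period).
- viewer.camera(name): name is "side" or "top"; returns a dict with "pixels" (400x640x3 uint8, red, green, blue), "vertical_fov" (degrees; the focal length in pixels is half the picture's height over the tangent of half this angle, whatever the lens; pixels are square), "cx", "cy" (the principal point, pixels), "D" ([k1, k2, p1, p2, k3] as OpenCV has them; the pictures are not rectified), "rvec" (rotation vector, rad) and "tvec" (3), from world to camera coordinates, as OpenCV has them. Camera axes: x right, y down, z forward; pixel columns grow to the right and rows downward; lengths in mm; the calibration is good to about 2 mm. A picture is of the moment at which its call begins. There is no depth.
- job_done(): hands the job in; it is judged then, once.
The state is a dict: "time": time; "qpos": joint angles; "qd": joint speeds; "effort": joint torques, N m; "position": TCP position; "ee_rot": TCP orientation; "force": force on the tool from outside, world axes, zero at the start; "wrist_torque": the same for the moment, N m; "width": opening from 0.0 (shut) to 1.0 (fully open); "grasp_force": force on a finger pad.
Only numpy, scipy, OpenCV 4.12 (cv2) and the standard library are available. Lean on these libraries where they do the work, as an engineer would, in place of code of your own. Each camera call takes 0.05 s, during which the arm holds its last target. There are 200 camera calls.

## Working session

There is one attempt and no reset: what is moved stays moved. The work goes in short steps, Python scripts to look and compute and a tool call to move; the robot and the scene stay as the last step left them, time stands still between calls to the robot, and variables do not carry over. Pictures are saved under pics/ and viewed, at most 10 in all, crops included, and the job is handed in when it is done.

Besides the shell and the picture viewer there is one more tool, called after "Call:" as a command line: name --pt "numbers of a row" for each row, then --argument value for the rest. apply_moves: Moves the arm, as the interface text tells. Its arguments: {"type":"object","properties":{"commands":{"type":"array","items":{"type":"array","items":{"type":"number"}}},"grip":{"type":"number"}},"required":["commands"]}

```bash
ls; mkdir -p pics; python3 - <<'E'
from station import r, viewer
import cv2,pickle
s=r.read_state(); print(s, r.finger_overhang)
d={}
for n in("side","top"):
    c=viewer.camera(n); d[n]=c
    cv2.imwrite(f"pics/{n}0.png",c["pixels"][:,:,::-1]); print(n,{k:v for k,v in c.items() if k!="pixels"})
pickle.dump(d,open("c0.pkl","wb"))
E
```

```text
pics
{'time': 0.0, 'qpos': array([-1.31998551e+00,  3.14230532e-01, -4.80969853e-02,  1.21020316e+00,
        8.71766531e-06,  1.57081947e+00]), 'qd': array([ 0.00047163, -0.00091386, -0.00215465,  0.00210636, -0.00095882,
       -0.00047436]), 'effort': array([ 3.96938149e-04, -5.39588714e+01,  3.39749694e+01,  1.89847505e-02,
       -3.26930751e-05, -4.28276635e-06]), 'position': array([ 148.77780302, -580.68555603,  249.42399107]), 'ee_rot': array([-8.60907491e-04,  9.92148116e-01,  1.25065439e-01, -1.04148776e-04]), 'force': array([-0.11789889, -0.33140129, -0.04401639]), 'wrist_torque': array([-0.00198457,  0.04416901, -0.02754465]), 'grasp_force': 0.0, 'width': 0.9989301886982371} 19.0
side {'vertical_fov': 56.973820154724976, 'cx': 317.79063601033056, 'cy': 196.63760908499583, 'D': array([-0.02115575,  0.        ,  0.        ,  0.        ,  0.        ]), 'rvec': array([ 1.91241734, -0.13876007,  0.06354493]), 'tvec': array([-610.76226232,  144.54330726,  779.22923338])}
top {'vertical_fov': 42.30529968333208, 'cx': 326.1208064406044, 'cy': 197.8351265333996, 'D': array([0.03644317, 0.        , 0.        , 0.        , 0.        ]), 'rvec': array([ 2.08438775, -2.14951335,  0.22067599]), 'tvec': array([  71.40962697,  645.75759763, 1029.67884167])}
```

View pics/side0.png

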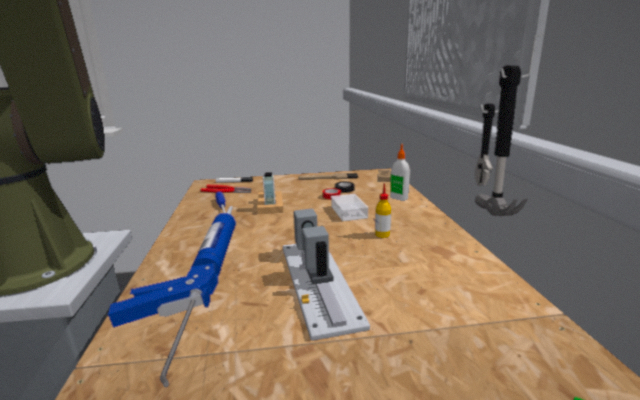

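View pics/top0.png

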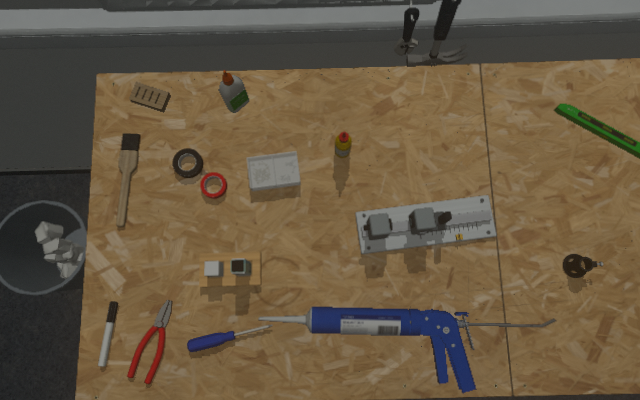

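Side: the gauge is around (320,280), the stand near (268,200). Top: the gauge is at (427,225) with its lamp and handle toward the right, the brass clip is near (459,237), and the stand is at (232,268) with the black cell stopper at (240,267) and the blank at (213,268).

```bash
cat > h.py <<'E'
import numpy as np,cv2
def K(c):
    f=200/np.tan(np.radians(c["vertical_fov"]/2)); return np.array([[f,0,c["cx"]],[0,f,c["cy"]],[0,0,1.]])
def ray(c,p):
    q=cv2.undistortPoints(np.array(p,float).reshape(1,1,2),K(c),c["D"]).ravel()
    R=cv2.Rodrigues(c["rvec"])[0]; return -R.T@c["tvec"], R.T@np.array([q[0],q[1],1])
def onz(c,p,z):
    o,d=ray(c,p); return o+d*(z-o[2])/d[2]
def proj(c,P):
    return cv2.projectPoints(np.array(P,float).reshape(-1,1,3),c["rvec"],c["tvec"],K(c),c["D"])[0].reshape(-1,2)
def crop(c,x0,y0,w,h,s,fn):
    cv2.imwrite(fn,cv2.resize(c["pixels"][y0:y0+h,x0:x0+w,::-1],None,fx=s,fy=s,interpolation=cv2.INTER_CUBIC))
E
python3 - <<'E'
from h import *
import pickle
d=pickle.load(open("c0.pkl","rb"));t=d["top"];s=d["side"]
a=np.zeros((600,800,3),np.uint8)
g=cv2.resize(t["pixels"][190:260,350:500,::-1],None,fx=5,fy=5,interpolation=cv2.INTER_CUBIC)
st=cv2.resize(t["pixels"][245:295,195:270,::-1],None,fx=5,fy=5,interpolation=cv2.INTER_CUBIC)
sd=cv2.resize(s["pixels"][165:215,245:325,::-1],None,fx=5,fy=5,interpolation=cv2.INTER_CUBIC)
a[:350,:750]=g;a[350:600,:375]=st;a[350:600,400:800]=sd
cv2.imwrite("pics/crop1.png",a)
print(ray(t,(0,0))[0],ray(s,(0,0))[0])
for p in[(356,212),(492,198),(497,240),(361,254)]:print(onz(t,p,12))
E
```

```text
[ 427.53823925   60.65154313 1138.36425234] [ 527.56975726 -757.59535872  385.79908058]
[624.64216185 -14.01447631  12.        ]
[ 647.02678642 -316.63201926   12.        ]
[ 553.44263779 -318.4605379    12.        ]
[531.6652535  -20.90739315  12.        ]
```

View pics/crop1.png

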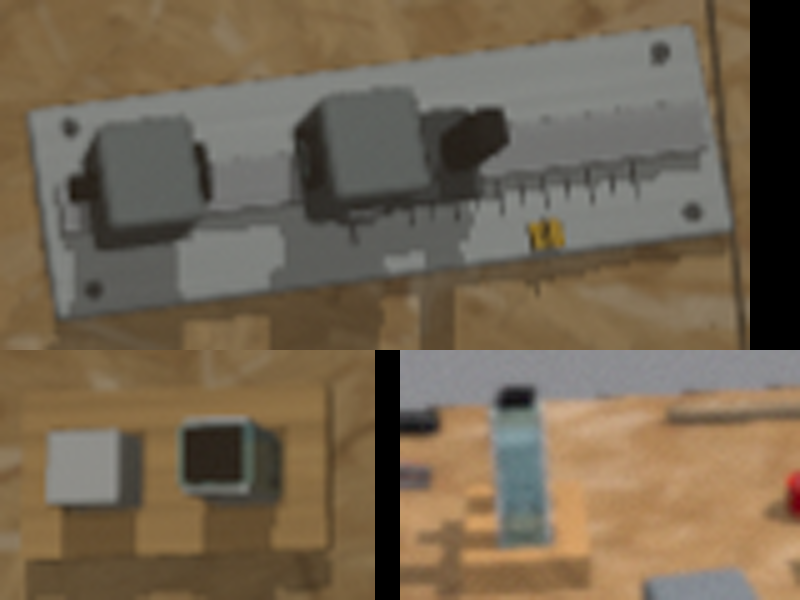

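The crop shows the gauge corners, the dark handle top near (490,123), the brass clip at (547,236), the stand, the blank top at (84,466), and the stopper at (213,457). I'll measure these next.

```bash
python3 - <<'E'
from h import *
import pickle
np.set_printoptions(precision=1,suppress=True)
d=pickle.load(open("c0.pkl","rb"));t=d["top"];s=d["side"]
G=lambda u,v:(350+(u+.5)/5-.5,190+(v+.5)/5-.5)
S=lambda u,v:(195+(u+.5)/5-.5,245+(v-350+.5)/5-.5)
# gauge: rigid fit of base corners (z=12)
model=np.array([[47,140],[47,-160],[-47,-160],[-47,140.]])
W=np.array([onz(t,G(*p),12)[:2] for p in[(30,112),(693,26),(733,230),(60,320)]])
def fit(m,w):
    H=(m-m.mean(0)).T@(w-w.mean(0));a=np.arctan2(H[0,1]-H[1,0],H[0,0]+H[1,1])
    R=np.array([[np.cos(a),-np.sin(a)],[np.sin(a),np.cos(a)]]);o=w.mean(0)-R@m.mean(0)
    return a,R,o,w-(m@R.T+o)
a,R,o,e=fit(model,W);print("gauge yaw",round(a,4),"origin",o,"res\n",e)
tog=lambda P:R.T@(P[:2]-o)
for n,p,z in[("handle",(490,123),99),("lamp top",(373,140),100),("recv top",(148,171),100)]:
    P=onz(t,G(*p),z);print(n,P,"gauge",tog(P))
hsv=cv2.cvtColor(t["pixels"],cv2.COLOR_RGB2HSV)
m=cv2.inRange(hsv[190:260,350:500],(18,150,100),(35,255,255));v,u=np.nonzero(m)
print("brass n",len(u),u.min()+350,u.max()+350,v.min()+190,v.max()+190)
for z in(12,18,25):print(z,tog(onz(t,(u.mean()+350,v.mean()+190),z)))
hs=cv2.cvtColor(s["pixels"],cv2.COLOR_RGB2HSV)
m=cv2.inRange(hs[285:310,295:320],(15,150,100),(35,255,255));v,u=np.nonzero(m)
print("side brass",len(u),u.mean()+295,v.mean()+285)
if len(u):
  for z in(12,18):print(z,tog(onz(s,(u.mean()+295,v.mean()+285),z)))
W=np.array([onz(t,S(*p),20)[:2] for p in[(22,391),(327,385),(330,550),(25,556)]])
b,R2,o2,e=fit(np.array([[35,65],[35,-65],[-35,-65],[-35,65.]]),W);print("stand",b,o2,"\n",e)
for n,p,z in[("blank",(84,466),63),("cell stopper",(213,457),106)]:
    P=onz(t,S(*p),z);print(n,P,"stand",R2.T@(P[:2]-o2))
# side check of the stopper
m=(s["pixels"].max(2)<50);m[:165]=0;m[182:]=0;m[:,:258]=0;m[:,278:]=0;v,u=np.nonzero(m);print("stopper side",u.mean(),v.mean())
print("pred", proj(s,[[*(o2+R2@[0,-30]),102],[*(o2+R2@[0,-30]),20]]))
E
```

```text
gauge yaw 0.1015 origin [ 592.7 -155.6] res
 [[-0.6 -1.6]
 [-1.1  1. ]
 [ 1.   1.8]
 [ 0.7 -1.2]]
handle [ 599.2 -194.4   99. ] gauge [  2.6 -39.3]
lamp top [ 593.5 -146.2  100. ] gauge [1.7 9.2]
recv top [583.5 -54.2 100. ] gauge [  1.2 101.8]
brass n 21 456 462 234 238
12 [-37.1 -77.6]
18 [-37.6 -75.9]
25 [-38.3 -74. ]
side brass 35 304.6857142857143 298.7142857142857
12 [-35.9 -71.2]
18 [-37.3 -79.5]
stand -0.004192328379519502 [508.6 262.2] 
 [[ 0.7  1.6]
 [-0.4  0.5]
 [-0.7 -0.8]
 [ 0.5 -1.4]]
blank [508.3 292.3  63. ] stand [-0.4 30.1]
cell stopper [506.9 232.2 106. ] stand [ -1.5 -30. ]
stopper side 267.8125 174.0625
pred [[267.6 174.1]
 [269.6 201.9]]
```

Call:
apply_moves --pt "0 0 0 -0.142" --pt "0 0 0 -0.142" --pt "0 0 0 -0.142" --pt "0 0 0 -0.142" --pt "0 0 0 -0.142" --pt "0 0 0 -0.142" --pt "0 0 0 -0.142" --pt "0 0 0 -0.142" --pt "0 0 0 -0.142" --pt "0 0 0 -0.142" --grip 1

```text
time: 1.1
position: [148.8, -580.9, 249.8]
ee_rot: [-0.0, 0.669, 0.744, 0.0]
force: [0.1, -0.3, -0.1]
width: 0.998
grasp_force: 0.0
```

Call:
apply_moves --pt "0.34 0.486 0 0" --pt "0.34 0.486 0 0" --pt "0.34 0.486 0 0" --pt "0.34 0.486 0 0" --pt "0.34 0.486 0 0" --pt "0.34 0.486 0 0" --pt "0.34 0.486 0 0" --pt "0.34 0.486 0 0" --pt "0.34 0.486 0 0" --pt "0.34 0.486 0 0"

```text
time: 2.1
position: [374.3, -386.7, 249.9]
ee_rot: [-0.0, 0.671, 0.742, 0.0]
force: [-1.2, 0.0, -0.0]
width: 1.0
grasp_force: 0.0
```

Call:
apply_moves --pt "0.34 0.486 0 0" --pt "0.34 0.486 0 0" --pt "0.34 0.486 0 0" --pt "0.34 0.486 0 0" --pt "0.34 0.486 0 0" --pt "0.34 0.486 0 0" --pt "0.34 0.486 0 0" --pt "0.34 0.486 0 0" --pt "0.34 0.486 0 0" --pt "0 0 0 0"

```text
time: 3.1
position: [578.1, -211.3, 249.5]
ee_rot: [-0.0, 0.67, 0.743, 0.0]
force: [-0.1, 0.6, 0.2]
width: 0.998
grasp_force: 0.0
```

Call:
apply_moves --pt "0.147 0.22 0 0" --pt "0.147 0.22 0 0" --pt "0 0 0.41 0" --pt "0 0 0.41 0" --pt "0 0 0.41 0" --pt "0 0 0.41 0" --pt "0 0 0.41 0" --pt "0 0 0.41 0" --pt "0 0 0.41 0" --pt "0 0 0.4 0"

```text
time: 4.1
position: [596.5, -197.1, 86.0]
ee_rot: [0.0, 0.671, 0.741, 0.0]
force: [-0.3, -0.1, 0.1]
width: 0.999
grasp_force: 0.0
```

Call:
apply_moves --pt "0 0 0 0" --pt "0 0 0 0" --pt "0 0 0 0" --pt "0 0 0 0" --pt "0 0 0 0" --pt "0 0 0 0" --pt "0 0 0 0" --pt "0 0 0 0" --grip -1

```text
time: 4.9
position: [598.7, -197.1, 88.4]
ee_rot: [0.002, 0.671, 0.742, 0.001]
force: [5.9, 1.0, 2.6]
width: 0.201
grasp_force: 61.1
```

Call:
apply_moves --pt "-0.1 0.04 0 0" --pt "-0.17 0 0 0" --pt "-0.17 0 0 0" --pt "-0.17 0 0 0" --pt "-0.17 0 0 0" --pt "-0.17 0 0 0" --pt "-0.17 0 0 0" --pt "-0.17 0 0 0" --pt "-0.17 0 0 0" --pt "-0.1 0 0 0"

```text
time: 5.9
position: [606.5, -273.8, 88.4]
ee_rot: [-0.0, 0.671, 0.742, 0.001]
force: [-0.8, 4.8, 9.0]
width: 0.199
grasp_force: 61.9
```

```bash
python3 - <<'E'
from station import r,viewer
from h import *
import pickle
s=viewer.camera("side");t=viewer.camera("top");pickle.dump({"side":s,"top":t},open("c1.pkl","wb"))
print(r.read_state()["position"])
a=np.zeros((600,800,3),np.uint8)
a[:,:400]=cv2.resize(s["pixels"][230:340,280:360,::-1],(400,550),interpolation=cv2.INTER_CUBIC)[:600] if 0 else 0
x=cv2.resize(s["pixels"][230:350,280:360,::-1],None,fx=5,fy=5,interpolation=cv2.INTER_CUBIC);a[:600,:400]=x
x=cv2.resize(t["pixels"][190:260,400:480,::-1],None,fx=5,fy=5,interpolation=cv2.INTER_CUBIC);a[:350,400:800]=x
cv2.imwrite("pics/crop2.png",a)
E
```

```text
[ 606.60405172 -274.51539285   88.36808248]
```

View pics/crop2.png

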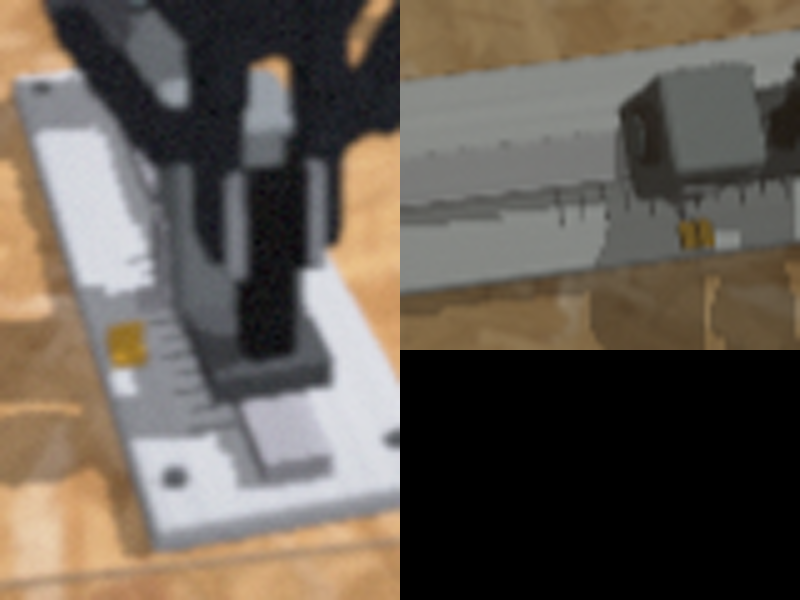

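```bash
python3 - <<'E'
from h import *
import pickle
np.set_printoptions(precision=1,suppress=True)
a=.1015;R=np.array([[np.cos(a),-np.sin(a)],[np.sin(a),np.cos(a)]]);o=np.array([592.7,-155.6])
t0=pickle.load(open("c0.pkl","rb"))["top"];t=pickle.load(open("c1.pkl","rb"))["top"]
w=lambda x,y,z:[*(o+R@[x,y]),z]
print("recv top pred crop1",[(5*(p-[350,190])+2) for p in proj(t0,[w(-22,75,100),w(22,75,100),w(22,115,100),w(-22,115,100)])])
tog=lambda P:R.T@(P[:2]-o)
print("recv:")
for u,v in[(205,212),(188,117),(103,122),(112,228)]:print(tog(onz(t0,(350+(u-2)/5,190+(v-2)/5),100)))
print("lamp0:")
for u,v in[(430,190),(412,90),(325,98),(340,200)]:print(tog(onz(t0,(350+(u-2)/5,190+(v-2)/5),100)))
print("lamp1:")
for u,v in[(767,165),(750,66),(660,70),(673,174)]:print(tog(onz(t,(400+(u-402)/5,190+(v-2)/5),100)))
print("brass top crop2", [tog(onz(t,(400+(u-402)/5,190+(v-2)/5),z)) for u,v,z in [(697,235,18),(697,228,25)]])
x=cv2.resize(t["pixels"][205:250,435:485,::-1],None,fx=12,fy=12,interpolation=cv2.INTER_CUBIC)
b=cv2.resize(t0["pixels"][205:250,350:400,::-1],None,fx=4,fy=4,interpolation=cv2.INTER_CUBIC)
A=np.zeros((600,800,3),np.uint8);A[:540,:600]=x;A[:180,600:]=b
cv2.imwrite("pics/crop3.png",cv2.convertScaleAbs(A,alpha=1.5))
E
```

```text
recv top pred crop1 [array([222.4, 218.6]), array([205.2, 112.3]), array([108.2, 125. ]), array([124.5, 231.5])]
recv:
[-18.4  81.5]
[21.  82.3]
[ 23.5 116.9]
[-19.9 119.8]
lamp0:
[-21.5 -10.1]
[ 20. -10.]
[21.4 25.7]
[-20.8  26.7]
lamp1:
[-21.3 -86.7]
[ 19.8 -87.6]
[ 23. -51.]
[-20.  -48.5]
brass top crop2 [array([-38., -76.]), array([-35.7, -74.6])]
```

View pics/crop3.png

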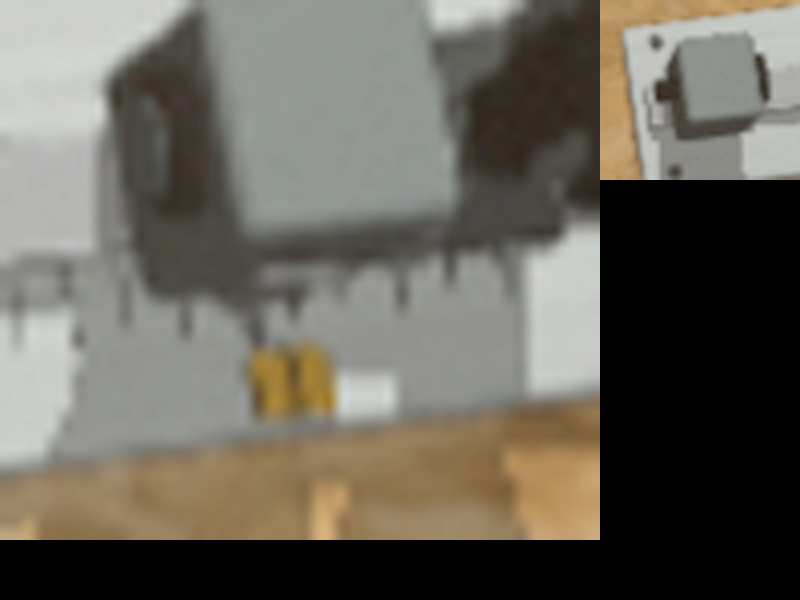

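The clip's dark fin sits at (292,365) in the crop, which is about y -75 in the gauge frame. The lamp head middle, where the index is, is at about -69, so it needs about 6 mm more pull.

Call:
apply_moves --pt "-0.06 0 0 0" --pt "-0.066 0 0 0" --pt "0 0 0 0" --pt "0 0 0 0" --pt "0 0 0 0"

```text
time: 6.5
position: [607.2, -280.1, 88.4]
ee_rot: [0.0, 0.671, 0.742, 0.001]
force: [-0.1, 3.3, 7.4]
width: 0.199
grasp_force: 61.8
```

Call:
apply_moves --pt "0 0 0 0" --pt "0 0 0 0" --pt "0 0 0 0" --pt "0 0 0 0" --pt "0 0 0 0" --pt "0 0 0 0" --pt "0 0 -0.5 0" --pt "0 0 -0.8 0" --pt "0 0 -0.8 0" --pt "0 0 -0.8 0" --grip 1

```text
time: 7.5
position: [606.6, -280.5, 233.2]
ee_rot: [-0.0, 0.671, 0.742, -0.0]
force: [0.9, 0.6, 0.1]
width: 1.002
grasp_force: 0.0
```

Call:
apply_moves --pt "0 0 -0.4 0" --pt "0.8 0 0 0" --pt "0.8 0 0 0" --pt "0.8 0 0 0" --pt "0.8 0 0 0" --pt "0.8 0 0 0" --pt "0.8 0 0 0" --pt "0.8 0 0 0" --pt "0 0 0 0" --pt "0 0 0 0"

```text
time: 8.5
position: [578.9, -1.3, 251.9]
ee_rot: [0.0, 0.67, 0.742, -0.0]
force: [-0.2, 0.0, -0.1]
width: 1.001
grasp_force: 0.0
```

```bash
python3 - <<'E'
from station import r,viewer
from h import *
import pickle
s=viewer.camera("side");t=viewer.camera("top");pickle.dump({"side":s,"top":t},open("c2.pkl","wb"))
print(r.read_state()["position"])
A=np.zeros((600,800,3),np.uint8)
A[:,:400]=cv2.resize(s["pixels"][230:330,280:346,::-1],(400,600),interpolation=cv2.INTER_CUBIC)
A[:480,400:]=cv2.resize(t["pixels"][205:253,440:480,::-1],(400,480),interpolation=cv2.INTER_CUBIC)
cv2.imwrite("pics/crop4.png",cv2.convertScaleAbs(A,alpha=1.4))
E
```

```text
[579.05514604  -2.68478553 251.82063697]
```

View pics/crop4.png

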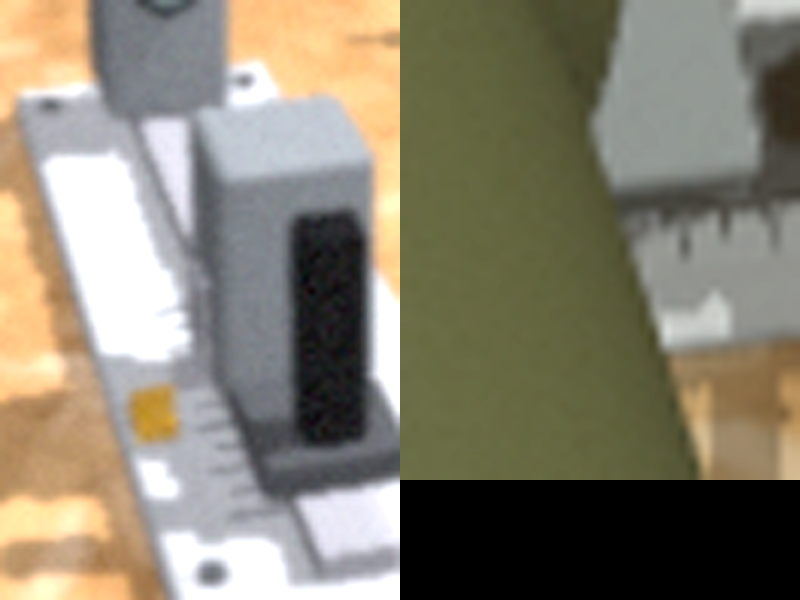

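The side view shows the lamp pulled out, with the rail-side ticks and the brass clip at (153,413). The arm hides the clip in the top view, so I'll move toward the stand and look again.

Call:
apply_moves --pt "0.6 -0.116 0 0" --pt "0.6 -0.116 0 0" --pt "0.6 -0.116 0 0" --pt "0.6 -0.116 0 0" --pt "0.6 -0.116 0 0" --pt "0.6 -0.116 0 0" --pt "0.6 -0.116 0 0" --pt "0.6 -0.116 0 0" --pt "0 0 0 0.106" --pt "0 0 0 0"

```text
time: 9.6
position: [509.2, 231.8, 251.7]
ee_rot: [0.0, 0.71, 0.705, -0.0]
force: [-0.2, -0.1, 0.1]
width: 0.998
grasp_force: 0.0
```

```bash
python3 - <<'E'
from station import r,viewer
from h import *
import pickle
t=viewer.camera("top");pickle.dump({"top":t},open("c3.pkl","wb"))
s=r.read_state();print(s["position"],2*np.arctan2(s["ee_rot"][2],s["ee_rot"][1]))
A=np.zeros((600,800,3),np.uint8)
A[:480,:600]=cv2.resize(t["pixels"][205:245,437:487,::-1],(600,480),interpolation=cv2.INTER_CUBIC)
cv2.imwrite("pics/crop5.png",cv2.convertScaleAbs(A,alpha=1.5))
E
```

```text
[509.30511814 231.31273652 251.67092274] 1.5655778776495912
```

View pics/crop5.png

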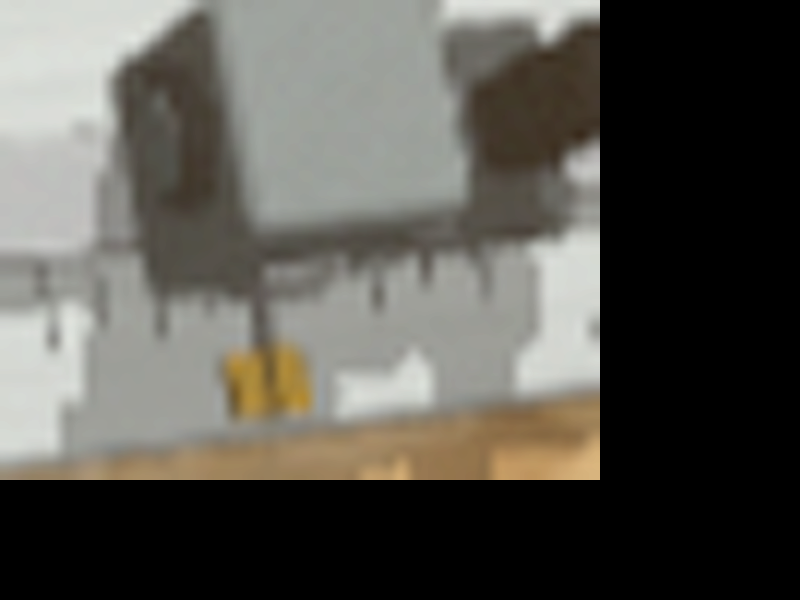

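The rib, at (258–265, 290–345), runs straight into the clip's fin at (270,380), so the index is aligned. Next I'll grasp the cell.

Call:
apply_moves --pt "0.01 -0.016 0.4 0" --pt "0 0 0.4 0" --pt "0 0 0.4 0" --pt "0 0 0.4 0" --pt "0 0 0.4 0" --pt "0 0 0.4 0" --pt "0 0 0.4 0" --pt "0 0 0.4 0" --pt "0 0 0.23 0" --pt "0 0 0 0"

```text
time: 10.65
position: [507.2, 231.2, 78.7]
ee_rot: [-0.001, 0.709, 0.705, -0.002]
force: [-0.6, -0.6, 0.2]
width: 1.002
grasp_force: 0.0
```

Call:
apply_moves --pt "0 0 0 0" --pt "0 0 0 0" --pt "0 0 0 0" --pt "0 0 0 0" --pt "0 0 0 0" --pt "0 0 0 0" --pt "0 0 0 0" --pt "0 0 0 0" --grip -1

```text
time: 11.45
position: [508.6, 233.0, 81.2]
ee_rot: [0.0, 0.709, 0.705, 0.001]
force: [0.6, 0.1, 5.3]
width: 0.346
grasp_force: 59.3
```

Call:
apply_moves --pt "0 0 -0.1 0" --pt "0 0 -0.2 0" --pt "0 0 -0.3 0" --pt "0 0 -0.4 0" --pt "0 0 -0.4 0" --pt "0 0 -0.5 0" --pt "0 0 -0.5 0" --pt "0 0 -0.4 0" --pt "0 0 -0.3 0" --pt "0 0 -0.2 0"

```text
time: 12.45
position: [508.1, 232.8, 247.1]
ee_rot: [0.0, 0.709, 0.705, 0.001]
force: [0.1, 0.1, -1.8]
width: 0.341
grasp_force: 60.0
```

```bash
python3 - <<'E'
from station import r,viewer
from h import *
import pickle
s=viewer.camera("side");t=viewer.camera("top")
st=r.read_state();print(st["position"],2*np.arctan2(st["ee_rot"][2],st["ee_rot"][1]),st["width"],st["grasp_force"],st["force"])
T=st["position"]
print(proj(s,[T,T-[0,0,72]]))
A=np.zeros((600,800,3),np.uint8)
A[:600,:480]=cv2.resize(s["pixels"][110:210,230:310,::-1],(480,600),interpolation=cv2.INTER_CUBIC)
A[:240,480:]=cv2.resize(t["pixels"][220:300,200:307,::-1],(320,240),interpolation=cv2.INTER_CUBIC)
cv2.imwrite("pics/crop6.png",A)
# where to go: gauge (0, mid, .)
a=.1015;R=np.array([[np.cos(a),-np.sin(a)],[np.sin(a),np.cos(a)]]);o=np.array([592.7,-155.6])
print(o+R@[0.5,12])
E
```

```text
[508.58370459 232.99493194 246.91918676] 1.5648565320515557 0.3422033606745681 60.0392210483551 [-0.32328914  0.14278817 -1.00154423]
[[263.86888719 121.24052744]
 [265.79675486 148.12163344]]
[ 591.98151693 -143.61109755]
```

View pics/crop6.png

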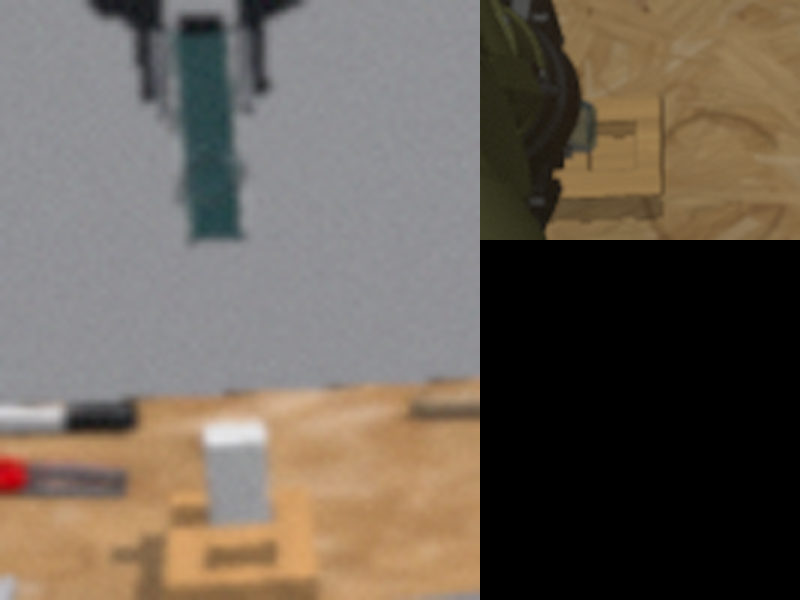

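The cell is lifted upright, gripped on its frosted plates, with its foot at about (215,238) in the crop. The blank is still in the stand. Next I'll carry the cell over to the gauge.

Call:
apply_moves --pt "0 0 0 -0.054" --pt "0 0 0 -0.053" --pt "-0.25 0.03 0 0" --pt "-0.5 0.06 0 0" --pt "-0.5 0.06 0 0" --pt "-0.5 0.06 0 0" --pt "-0.5 0.06 0 0" --pt "-0.5 0.06 0 0" --pt "-0.5 0.06 0 0" --pt "-0.5 0.06 0 0"

```text
time: 13.55
position: [548.9, 46.4, 244.6]
ee_rot: [-0.0, 0.671, 0.741, -0.001]
force: [0.2, 0.8, -1.9]
width: 0.342
grasp_force: 60.0
```

Call:
apply_moves --pt "-0.5 0.06 0 0" --pt "-0.5 0.06 0 0" --pt "-0.5 0.06 0 0" --pt "-0.5 0.06 0 0" --pt "-0.5 0.06 0 0" --pt "-0.5 0.06 0 0" --pt "-0.5 0.06 0 0" --pt "-0.4 0.04 0 0" --pt "0 0 0 0" --pt "0 0 0 0"

```text
time: 14.55
position: [591.1, -144.0, 244.5]
ee_rot: [-0.001, 0.671, 0.741, -0.0]
force: [0.2, -0.9, -2.1]
width: 0.344
grasp_force: 60.0
```

Call:
apply_moves --pt "0.01 0.03 0.2 0" --pt "0 0 0.3 0" --pt "0 0 0.3 0" --pt "0 0 0.3 0" --pt "0 0 0.3 0" --pt "0 0 0.3 0" --pt "0 0 0.3 0" --pt "0 0 0.25 0" --pt "0 0 0.15 0" --pt "0 0 0 0"

```text
time: 15.55
position: [592.3, -142.0, 123.9]
ee_rot: [-0.001, 0.67, 0.742, -0.001]
force: [-1.0, -0.2, -1.2]
width: 0.344
grasp_force: 60.0
```

```bash
python3 - <<'E'
from station import r,viewer
from h import *
np.set_printoptions(precision=2,suppress=True)
s=viewer.camera("side");t=viewer.camera("top")
st=r.read_state();T=st["position"];print(T,2*np.arctan2(st["ee_rot"][2],st["ee_rot"][1]),st["force"],st["width"],st["grasp_force"])
a=.1015;R=np.array([[np.cos(a),-np.sin(a)],[np.sin(a),np.cos(a)]]);o=np.array([592.7,-155.6])
print("gauge",R.T@(T[:2]-o)); print(proj(s,[T-[0,0,73],T]))
A=np.zeros((600,800,3),np.uint8)
A[:600,:480]=cv2.resize(s["pixels"][190:310,270:366,::-1],(480,600),interpolation=cv2.INTER_CUBIC)
A[:240,480:]=cv2.resize(t["pixels"][190:260,350:443,::-1],(320,240),interpolation=cv2.INTER_CUBIC)
cv2.imwrite("pics/crop7.png",cv2.convertScaleAbs(A,alpha=1.3))
E
```

```text
[ 593.45 -142.48  125.52] 1.6720333644574397 [ 0.38 -0.56 -1.16] 0.34307166677623807 60.01563012599945
gauge [ 2.07 12.98]
[[314.94 251.67]
 [313.88 215.98]]
```

View pics/crop7.png

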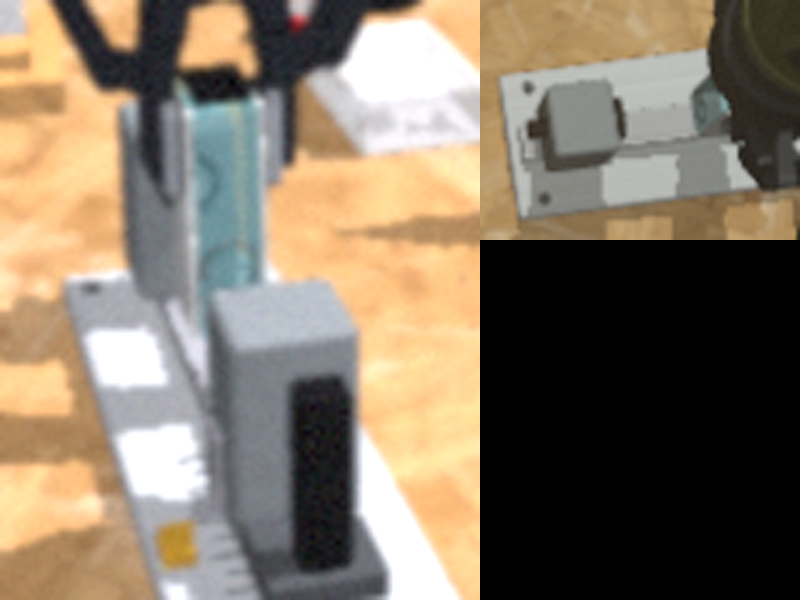

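The cell hangs between the heads, well clear of both. Its ring is around (228,263) in the side crop. I'll check the ring height and then hand in.

Call:
apply_moves --pt "0 0 0 0" --pt "0 0 0 0" --pt "0 0 0 0" --pt "0 0 0 0" --pt "0 0 0 0"

```text
time: 16.15
position: [593.3, -142.7, 125.5]
ee_rot: [0.0, 0.671, 0.742, 0.0]
force: [-0.3, 0.1, -0.9]
width: 0.343
grasp_force: 60.0
```

```bash
python3 - <<'E'
from station import viewer
from h import *
s=viewer.camera("side")
for n,u,v,y in[("ring",228,264,-157),("ring top",230,240,-157),("stopper near top edge",212,101-8,-157)]:
    o,d=ray(s,(270+(u-2)/5,190+(v-2)/5)); print(n,o+d*(y-o[1])/d[1])
E
```

```text
ring [ 592.88278701 -157.           79.31932844]
ring top [ 593.86836629 -157.           88.94196119]
stopper near top edge [ 588.98019972 -157.          146.73262354]
```

```bash
python3 -c "
from station import job_done
print(job_done())"
```

```text
the job is handed in; nothing more can be done
None
```

I handed the job in at about 16 s with both parts done; the system returned no verdict. In the pictures the carriage's index rib lines up with the pointer fin. The cell is held upright in the light path by its frosted faces, its ring about 1–3 mm from the beam height and about 2 mm from its line.

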